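Tip three bar blanks into a drill jig's V-bed and close the bush plate on the row

ROBOT

A 7-joint arm with a two-finger parallel gripper is mounted at the origin on the work surface; the furniture and walls round the work are solid. World frame = base frame: x ahead of the robot, y to its left, z up, the work surface at z = 0. Lengths are in m, angles in rad, forces in N, time in s.
With the tool pointing down it reaches from about 0.425 to 0.925 m from the base axis. Payload 6.8 kg.
Tool frame: the origin (TCP) lies midway between the tips of the shut fingers; the grasp point (between the pads) lies bot.grip_point_offset behind it (bot.grip_point_offset is the distance from the TCP to the grasp point, in m); z points along the fingers, y is the line along which they close (so a half turn about z gives the same grasp; the last joint's range is limited). The gripper opens to 85 mm and grips with 20 to 120 N. Pads are 22 mm wide; open, the fingers measure 114 mm over their backs; the gripper's body (76 mm by 85 mm) begins 54 mm behind the grasp point. The pads swing forward as they close: fully open they stand 13 mm farther back than shut.
Start: joints at [1.112, 0.477, 0.022, 1.555, -0.011, 1.109, -0.083], TCP at [0.232, -0.634, 0.231] pointing down, gripper open.
Joint ranges: [-2.96, 2.96], [-0.34, 2.1], [-1.41, 1.46], [0.24, 2.44], [-1.37, 4.51], [0.17, 1.92], [-2.96, 2.96]. Speed limits (rad/s): [2.39, 2.39, 3.14, 3.14, 3.14, 3.14, 3.14].

INTERFACE

Orientations are given as a unit quaternion [w, x, y, z].
In Python, from station import get_obs, cams, job, bot gives the robot as it stands.
- The arm moves only by the tool arm_command, never from a script. Its argument "rows" is a list that holds one entry, the list of rows, each a list of 5 numbers: the finger opening in mm, from 0 to 85.4, then the shift along the world's x, y, z in units of 60 mm (1.0 is 60 mm), then the turn about the world's z in units of 0.08 rad (1.0 is 0.08 rad). In form: [[[grip, x, y, z, turn], ...]]. A call has exactly 10 rows; each row shifts and turns the commanded pose from where the row before left it; what a row does not reach is not made up. A row lasts 1/8 s, in which the tool goes at most 62.5 mm and 10.7 degrees, less where a joint would pass 70% of its speed; a pose out of reach is approached as far as the arm can. A call with a number of a shift or a turn outside -1 to 1 is refused whole. A call with a gripper value outside its range is refused whole. The fingers move at their own pace and stop on an object; "newtons" is the grip in N (left out, the last holds). Time passes only in rows, so rows that do not move let the fingers close, or fill a call up. It gives the time, the measured TCP pose, the force, the opening and the grip force at its end, in the units of the state.
- get_obs(): the state, without advancing time (a new reading comes with each control period).
- cams.read_camera(name): name is "side" or "top" or "wrist"; returns the picture (480x640x3 uint8, red, green, blue); there is no depth.
- cams.camera_params(name): a dict with "K" (3x3 intrinsics, pixels), "extrinsics" (4x4, takes a point from camera to world coordinates). Camera axes: x right, y down, z forward; pixel columns grow to the right and rows downward; lengths in m; the calibration is good to about 2 mm. A picture is of the moment at which its call begins: read the wrist's pose just before it. camera_params takes no time and is no camera call; for the wrist camera it gives the pose at the moment of the call.
- job.hand_in(): hands the job in; it is judged then, once.
The state is a dict: "t": time; "q": joint angles; "joint_vel": joint speeds; "joint_torque": joint torques, N m; "eef_pos": TCP position; "tool_rot": TCP orientation; "contact_force": force on the tool from outside, world axes, zero at the start; "torque": the same for the moment, N m; "gripper_width": opening from 0.0 (shut) to 1.0 (fully open); "grasp_force": force on a finger pad.
Only numpy, scipy, OpenCV 4.12 (cv2) and the standard library are available. Lean on these libraries where they do the work, as an engineer would, in place of code of your own. Each camera call takes 0.05 s, during which the arm holds its last target. There are 200 camera calls.

TASK

Load the drill jig: pick up the plywood tray by its bridge handle, tip its three round blanks over the nose into the top end of the sloping V-trough so they slide down the fold in one line, and set the empty tray back upright on the bench. Push any blank that hangs up down the fold until the row is tight, end to end against the stop, then swing the bush plate fully home over it. Leave the other things on the bench where they are.

Things in the scene. Friction and masses are not known exactly. Their poses are not given: they have to be found in the camera images.
- tray: plywood tray, 200 g, floor and walls 4 mm, walls 32 mm high. Origin on its underside, x towards the nose, y left, z up. Inside from x = -77 (back wall) to +84 mm (open lip). Right wall inside at y = -15.5; left wall at y = 42.5 as far as x = 27, then closing at 40 degrees to y = 15.5: a nose 31 mm wide inside, 39 outside, from x = 59. Blanks slide at 9 to 14 degrees of tilt; the last may need 40.
- tray_handle (a point): centre of the tray's wooden bridge handle: a bar 16 mm thick (tray x), 66 mm long (tray y), 22 mm high, at x = -18, y = 13.5, z = 75 mm in the tray's frame, with a 6 mm thick post just beyond each end; beneath it is open down to the blanks (tops at 29 mm). Axes as the tray's.
- tray_lip (a point): middle of the tray's pouring lip, on the floor's upper face at the end of the nose: x = 84, y = 0, z = 4 mm in the tray's frame. Axes as the tray's.
- blank_1: round aluminium bar blank, plain solid cylinder, 25 mm diameter, 60 mm long, 80 g; origin at its centre, x along its axis. The three are alike and start lengthwise in the tray, floor 4 mm up: two side by side at the back, one ahead of them.
- blank_2: the same as blank_1
- blank_3: the same as blank_1
- jig: the drill jig, fixed to the bench: plywood base 340 x 130 x 18 mm with two wooden bearers 82 mm wide that carry the V-trough; origin at the centre of the base's underside, x towards the trough's high end, z up. The trough's high end stands about 155 mm above the bench.
- trough: 90 degree steel angle, open side up, flanks 41 mm wide, sloping 17 degrees (0.30 rad). Origin on the fold at the stop's face (low end); x up along the fold (0 to 300 mm, high end open), y across, z square to the fold. Flanks end at z = 28, y = +-29. Seated blank: axis at z = 17.7, top at 30.2. Tight row: centres at x = 30, 90, 150. Blanks may hang up; 2 N moves them. Stop plate to z = 34.
- trough_mouth (a point): place to tip the blanks in: a point on the fold 270 mm up from the stop, 30 mm below the trough's high end. Axes as the trough's.
- bush_plate (a joint): bush plate's angle, rad: 0 = home (flat over the row, underside 1.5 mm above seated blanks), about 2 at the start (1.57 = square to the trough's fold plane). Aluminium plate 170 x 46 x 6 mm with three drill bushes, over trough x = 5 to 175 mm, hinged along the trough's y = +36 mm side. Stiff hinge: stays where it is left; 2 to 3 N at the knob moves it.
- knob (a point): centre of the black ball knob (20 mm in diameter) on a short stem at the middle of the bush plate's free edge, 70 mm from the hinge axis; closed it stands at trough x = 90, y = -34, z = 34.7 mm. Axes as the plate's.
- plate_hinge (a point): point on the bush plate's hinge axis level with the knob: trough x = 90, y = +36, z = 34.7 mm; the axis runs along the trough's x. Axes as the trough's.
- tape_measure: bystander: yellow pocket tape measure, 35 x 72 x 62 mm, standing; origin at the centre of its underside
- cork_block: bystander: cork sanding block, 36 x 60 x 26 mm; origin at the centre of its underside
- try_square: bystander: try square with a dark wooden stock, 180 x 115 x 17 mm; origin at the centre of its underside
- screwdriver: bystander: screwdriver with a blue handle, 29 x 213 x 28 mm; origin at the centre of its underside
- mixing_cup: bystander: clear mixing cup, 70 mm across, 74 mm high; origin at the centre of its underside

How it is judged:
By the outcome, as a careful person would: the job done as asked, in the order asked, and still so for the second after the job is handed in, with the robot touching nothing.
It also fails if it takes over 64 s, if anything falls off the work surface, if the arm or the gripper's body presses on something with over 40 N, if the wrist force passes 120 N, or if a joint passes its speed limit or range.

## Working session

There is one attempt and no reset: what is moved stays moved. The work goes in short steps, Python scripts to look and compute and a tool call to move; the robot and the scene stay as the last step left them, time stands still between calls to the robot, and variables do not carry over. Pictures are saved under pics/ and viewed, at most 10 in all, crops included, and the job is handed in when it is done.

Besides the shell and the picture viewer there is one more tool, called after "Emit:" as name(argument=value, ...), one argument or row to a line, values as JSON. arm_command: Moves the arm, as the interface text tells. Its arguments: {"type":"object","properties":{"rows":{"type":"array"},"newtons":{"type":"number"}},"required":["rows"]}

```bash
ls; mkdir -p pics; python3 - <<'E'
from station import get_obs,cams,bot
import cv2,numpy as np
o=get_obs();print({k:np.round(v,3).tolist() for k,v in o.items()},bot.grip_point_offset)
for n in("side","top","wrist"):
    p=cams.camera_params(n);print(n,np.round(p["K"],1).tolist(),np.round(p["extrinsics"],4).tolist())
    cv2.imwrite(f"pics/{n}0.png",cams.read_camera(n)[:,:,::-1])
E
```

```text
pics
{'t': 0.0, 'q': [1.112, 0.478, 0.022, 1.556, -0.012, 1.109, -0.083], 'joint_vel': [-0.0, 0.002, 0.001, -0.0, -0.0, -0.001, 0.002], 'joint_torque': [0.0, -59.644, 1.608, -28.12, 0.013, 0.009, -0.0], 'eef_pos': [0.232, -0.633, 0.23], 'tool_rot': [-0.001, 0.985, 0.175, -0.0], 'contact_force': [0.14, -0.476, 0.173], 'torque': [-0.017, 0.062, -0.003], 'grasp_force': 0.0, 'gripper_width': 1.003} 0.0187
side [[598.6, 0.0, 322.5], [0.0, 598.6, 248.2], [0.0, 0.0, 1.0]] [[0.8785, -0.2944, 0.3763, -0.0383], [-0.4773, -0.5762, 0.6635, -0.9614], [0.0215, -0.7625, -0.6467, 1.0707], [0.0, 0.0, 0.0, 1.0]]
top [[494.8, 0.0, 322.2], [0.0, 494.8, 236.1], [0.0, 0.0, 1.0]] [[-0.0154, -0.9971, 0.0745, 0.4244], [-0.9997, 0.0141, -0.0178, 0.0227], [0.0167, -0.0748, -0.9971, 1.2967], [0.0, 0.0, 0.0, 1.0]]
wrist [[391.6, 0.0, 318.4], [0.0, 391.6, 240.6], [0.0, 0.0, 1.0]] [[0.3439, -0.8908, -0.2971, 0.3073], [-0.939, -0.327, -0.1066, -0.6064], [-0.0022, 0.3156, -0.9489, 0.3727], [0.0, 0.0, 0.0, 1.0]]
```

View pics/side0.png

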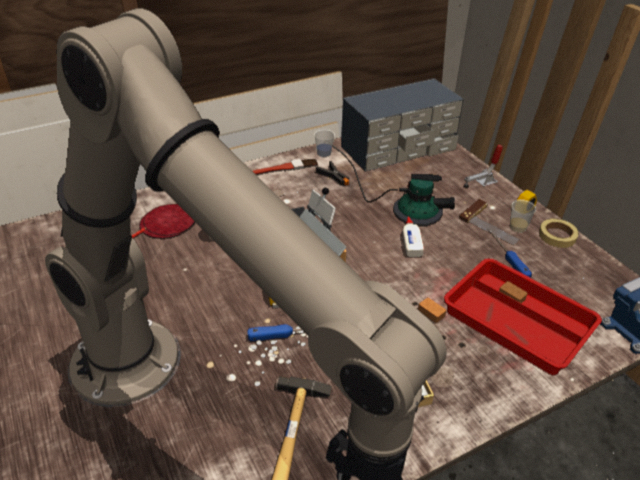

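View pics/top0.png

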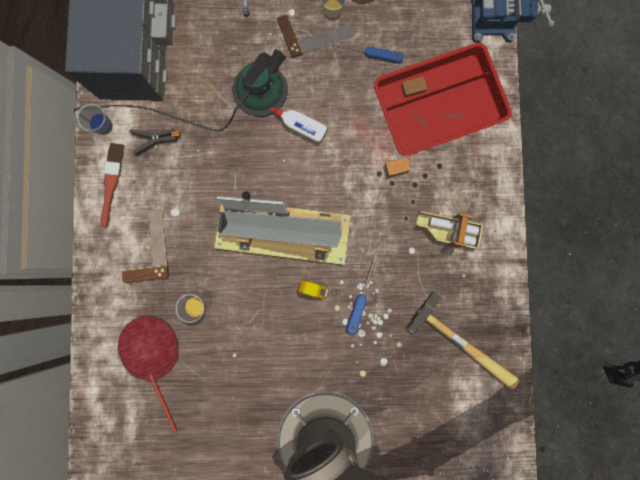

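```bash
cat > h.py <<'E'
import numpy as np,cv2
from station import get_obs,cams,bot
def ray(n,u,v,P=None):
    p=P or cams.camera_params(n);E=np.array(p["extrinsics"])
    d=E[:3,:3]@np.linalg.inv(p["K"])@[u,v,1.];return E[:3,3],d/np.linalg.norm(d)
def onz(n,u,v,z,P=None):
    c,d=ray(n,u,v,P);return c+d*(z-c[2])/d[2]
def tri(rays):
    A=0;b=0
    for c,d in rays:
        M=np.eye(3)-np.outer(d,d);A=A+M;b=b+M@c
    x=np.linalg.solve(A,b);return x,[np.linalg.norm((np.eye(3)-np.outer(d,d))@(x-c)) for c,d in rays]
def proj(n,X,P=None):
    p=P or cams.camera_params(n);E=np.array(p["extrinsics"]);y=np.array(p["K"])@(E[:3,:3].T@(np.asarray(X)-E[:3,3]));return y[:2]/y[2]
def snap(n,name):
    P=cams.camera_params(n);im=cams.read_camera(n)[:,:,::-1].copy();cv2.imwrite(f"pics/{name}.png",im);return im,P
E
python3 - <<'E'
import cv2,numpy as np
t=cv2.imread("pics/top0.png");w=cv2.imread("pics/wrist0.png")
a=cv2.resize(t[185:270,210:490],(800,243),interpolation=cv2.INTER_CUBIC)
b=cv2.resize(w,(470,353))
c=np.zeros((600,800,3),np.uint8);c[:243]=a;c[245:598,:470]=b
cv2.imwrite("pics/c1.png",c)
E
```

```text
(no output)
```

View pics/c1.png

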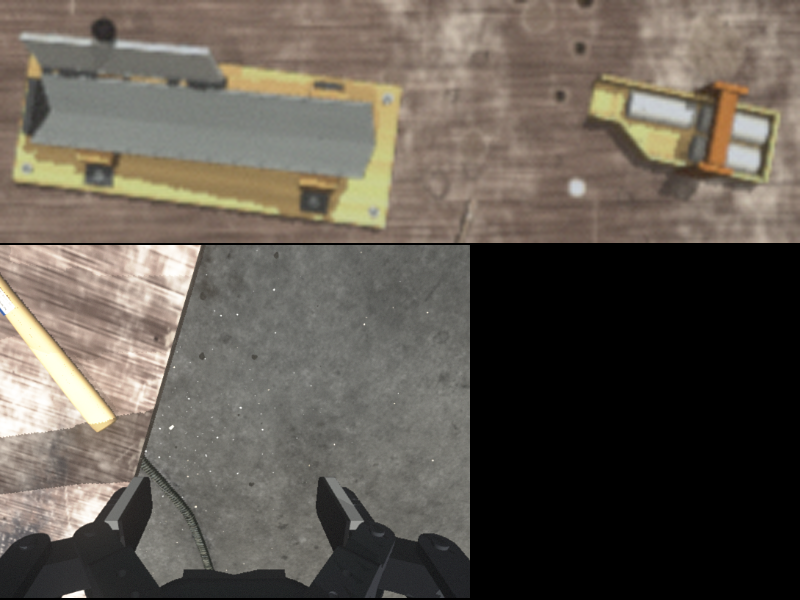

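```bash
cat > m1.py <<'E'
from h import *
P=cams.camera_params("top")
f=lambda x,y,z:np.round(onz("top",210+x*.35,185+y*.35,z,P),4)
for n,x,y,z in [("handle far",730,88,.086),("handle near",715,172,.086),("nose tip R",600,76,.036),("nose tip L",590,118,.036),("back R",778,108,.036),("back L",768,183,.036),
 ("base hi far",402,88,.018),("base hi near",385,228,.018),("base lo near",13,182,.018),("hi tip far",378,100,.155),("hi tip near",365,178,.155),("fold hi",372,142,.127),
 ("fold lo",45,110,.04),("knob",103,30,.13),("plate hi top",210,50,.11)]: print(n,f(x,y,z))
E
python3 m1.py
```

```text
handle far [ 0.5603 -0.3541  0.086 ]
handle near [ 0.4877 -0.3384  0.086 ]
nose tip R [ 0.5784 -0.2524  0.036 ]
nose tip L [ 0.5405 -0.2422  0.036 ]
back R [ 0.5472 -0.4124  0.036 ]
back L [ 0.4797 -0.4007  0.036 ]
base hi far [ 0.572 -0.075  0.018]
base hi near [ 0.4449 -0.0571  0.018 ]
base lo near [0.4914 0.278  0.018 ]
hi tip far [ 0.5466 -0.0448  0.155 ]
hi tip near [ 0.4833 -0.0331  0.155 ]
fold hi [ 0.5146 -0.0408  0.127 ]
fold lo [0.554  0.2452 0.04  ]
knob [0.6108 0.1812 0.13  ]
plate hi top [0.5958 0.0938 0.11  ]
```

Emit:
arm_command(
  rows=[
    [[85, 0.4, 0.4, 0, 1], [85, 0.5, 0.5, 0, 1], [85, 0.5, 0.5, 0, 1], [85, 0.5, 0.5, 0, 1], [85, 0.5, 0.5, 0, 1], [85, 0.5, 0.4, 0, 1], [85, 0.5, 0.4, 0, 1], [85, 0.4, 0.4, 0, 1], [85, 0.4, 0.3, 0, 1], [85, 0.3, 0.3, 0, 1]],
  ],
)

```text
t: 1.4
eef_pos: [0.5033, -0.3807, 0.2313]
tool_rot: [0.0, 0.838, 0.546, 0.0]
contact_force: [0.3, -1.2, 0.1]
gripper_width: 0.994
grasp_force: 0.0
```

Emit:
arm_command(
  rows=[
    [[85, 0.2, 0.3, 0, 1], [85, 0.1, 0.2, 0, 1], [85, 0.07, 0.08, 0, 0.65], [85, 0, 0, 0, 0], [85, 0, 0, 0, 0], [85, 0, 0, 0, 0], [85, 0, 0, 0, 0], [85, 0, 0, 0, 0], [85, 0, 0, 0, 0], [85, 0, 0, 0, 0]],
  ],
)

```text
t: 2.65
eef_pos: [0.5242, -0.3471, 0.2313]
tool_rot: [0.0, 0.777, 0.63, 0.0]
contact_force: [0.2, -0.1, 0.1]
gripper_width: 0.998
grasp_force: 0.0
```

```bash
python3 - <<'E'
from h import *
o=get_obs();print(o["t"],np.round(o["eef_pos"],4),np.round(o["tool_rot"],4))
im,P=snap("wrist","w1");t,_=snap("top","t1");s,_=snap("side","s1")
for X in [(.5603,-.3541,.086),(.4877,-.3384,.086),(.5784,-.2524,.036),(.5405,-.2422,.036)]: print(proj("wrist",X,P))
c=np.zeros((600,800,3),np.uint8);c[:480,:640]=im
cv2.imwrite("pics/c2.png",c[:480,:640])
np.save("P1.npy",P,allow_pickle=True)
E
```

```text
2.65 [ 0.5242 -0.3471  0.2313] [0.     0.7767 0.6299 0.    ]
[367.53303526 220.91505738]
[269.9086484  220.39722477]
[361.15654918  79.53395669]
[312.1053268   76.61287446]
```

View pics/c2.png

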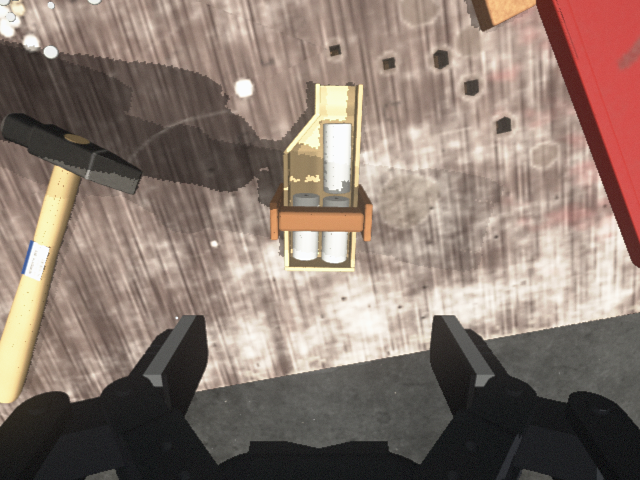

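```bash
python3 - <<'E'
from h import *
R=[];PW=np.load("P1.npy",allow_pickle=True).item()
for n,f,roi in (("wrist","w1",(260,180,380,245)),("top","t1",(440,200,490,255)),("side","s1",(0,0,640,480))):
    im=cv2.imread(f"pics/{f}.png");h=cv2.cvtColor(im,cv2.COLOR_BGR2HSV)
    m=cv2.inRange(h,(5,130,90),(16,255,255));k=np.zeros_like(m);k[roi[1]:roi[3],roi[0]:roi[2]]=m[roi[1]:roi[3],roi[0]:roi[2]]
    N,_,st,ce=cv2.connectedComponentsWithStats(k);i=np.argsort(-st[1:,4])[:4]+1
    print(n,st[i].tolist(),np.round(ce[i],1).tolist())
    if n!="side": R.append(ray(n,*ce[i[0]],PW if n=="wrist" else None))
print(tri(R))
c=np.zeros((600,800,3),np.uint8)
s=cv2.imread("pics/s1.png");t=cv2.imread("pics/t1.png")
c[:300]=cv2.resize(t[185:270,210:360],(800,453),interpolation=cv2.INTER_CUBIC)[:300]
c[300:]=cv2.resize(s[180:300,230:390],(800,600),interpolation=cv2.INTER_CUBIC)[:300]
cv2.imwrite("pics/c3.png",c)
E
```

```text
wrist [[270, 208, 94, 32, 1605], [364, 204, 8, 37, 210], [271, 206, 1, 2, 2], [275, 206, 1, 1, 1]] [[313.8, 221.7], [367.5, 222.5], [271.0, 206.5], [275.0, 206.0]]
top [[456, 214, 16, 32, 213]] [[462.5, 229.0]]
side [[564, 6, 76, 195, 1343], [310, 249, 36, 40, 916], [510, 0, 42, 128, 488], [392, 350, 39, 38, 412]] [[610.7, 83.1], [327.6, 269.6], [531.2, 59.8], [410.2, 362.5]]
(array([ 0.52361544, -0.33272628,  0.1315041 ]), [np.float64(0.0012525942687154569), np.float64(0.0012525942687155354)])
```

View pics/c3.png

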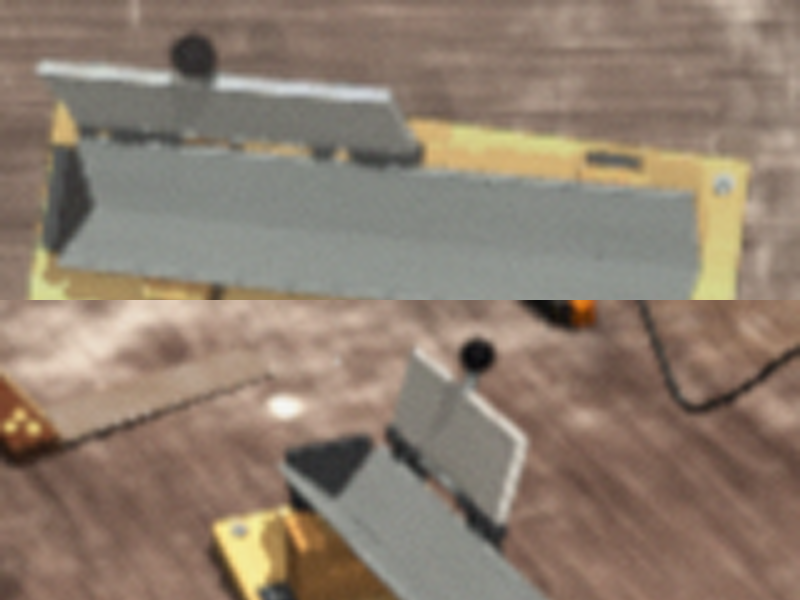

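```bash
python3 - <<'E'
from h import *
PW=np.load("P1.npy",allow_pickle=True).item()
print(proj("side",(.5255,-.3465,.075)))
print(tri([ray("wrist",321.5,221,PW),ray("side",411,368.5)]),tri([ray("wrist",321.5,221,PW),ray("side",411,368.5),ray("top",463,230)]))
# trough hi tip corners from top crop (scale 150/800): 
f=lambda x,y,z:np.round(onz("top",210+x*.1875,185+y*85/453,z),4)
print("hi far",f(698,190,.155),"fold",f(697,235,.128),"near",f(695,300,.155),"low far",f(78,140,.067),"low fold",f(95,205,.04),"low near",f(58,265,.067),"knob",f(194,55,.13))
E
```

```text
[407.92325051 361.37233585]
(array([ 0.52656129, -0.35525405,  0.0605146 ]), [np.float64(0.002259491774458256), np.float64(0.0022594917744580673)]) (array([ 0.52690629, -0.35492934,  0.06002663]), [np.float64(0.0023685635491994877), np.float64(0.0022206765441364577), np.float64(0.0006067020564896952)])
hi far [ 0.5451 -0.0415  0.155 ] fold [ 0.5279 -0.0422  0.128 ] near [ 0.4972 -0.0393  0.155 ] low far [0.5819 0.2432 0.067 ] low fold [0.554 0.24  0.04 ] low near [0.5234 0.2526 0.067 ] knob [0.6113 0.1805 0.13  ]
```

Emit:
arm_command(
  rows=[
    [[85.4, 0.04, -0.05, -0.4, 0], [85.4, 0, 0, -0.5, 0], [85.4, 0, 0, -0.5, 0], [85.4, 0, 0, -0.4, 0], [85.4, 0, 0, -0.2, 0], [85.4, 0, 0, 0, 0], [85.4, 0, 0, 0, 0], [85.4, 0, 0, 0, 0], [85.4, 0, 0, 0, 0], [85.4, 0, 0, 0, 0]],
  ],
)

```text
t: 4.05
eef_pos: [0.5267, -0.3502, 0.1116]
tool_rot: [0.0, 0.777, 0.63, 0.0]
contact_force: [-0.0, -0.4, 0.4]
gripper_width: 1.001
grasp_force: 0.0
```

```bash
python3 - <<'E'
from h import *
o=get_obs();print(o["t"],np.round(o["eef_pos"],4))
im,P=snap("wrist","w2");np.save("P2.npy",P,allow_pickle=True)
h=cv2.cvtColor(im,cv2.COLOR_BGR2HSV);m=cv2.inRange(h,(3,110,60),(16,255,255));m[:,:150]=0;m[:,500:]=0;m[:150]=0
N,_,st,ce=cv2.connectedComponentsWithStats(m);i=np.argsort(-st[1:,4])[:4]+1;print(st[i].tolist())
for r in range(150,480,10):
    x=np.where(m[r])[0]
    if len(x)>15: print(r,x.min(),x.max(),len(x))
for z in(.064,.086):print(z,proj("wrist",(.5265,-.350,z),P))
c=im[80:480,100:540];cv2.imwrite("pics/c4.png",c)
E
```

```text
4.05 [ 0.5267 -0.3502  0.1116]
[[232, 211, 167, 103, 7384], [383, 239, 4, 4, 9], [379, 237, 4, 2, 4], [380, 233, 2, 2, 2]]
240 242 384 20
250 236 393 30
260 233 398 126
270 233 397 162
280 234 397 163
290 234 396 160
300 235 395 24
310 236 395 22
0.064 [318.90666302 271.40483542]
0.086 [318.94110396 289.5898233 ]
```

View pics/c4.png

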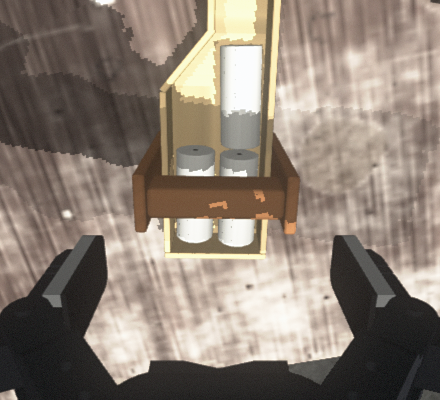

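Emit:
arm_command(
  rows=[
    [[85.4, -0.03, 0, -0.3, 0], [85.4, 0, 0, -0.4, 0], [85.4, 0, 0, -0.3, 0], [85.4, 0, 0, -0.13, 0], [85.4, 0, 0, 0, 0], [70, 0, 0, 0, 0], [70, 0, 0, 0, 0], [70, 0, 0, 0, 0], [70, 0, 0, 0, 0], [70, 0, 0, 0, 0]],
  ],
  newtons=60,
)

```text
t: 5.35
eef_pos: [0.5253, -0.3504, 0.0442]
tool_rot: [0.001, 0.777, 0.63, 0.0]
contact_force: [-0.4, -0.5, 5.7]
gripper_width: 0.902
grasp_force: 74.4
```

Emit:
arm_command(
  rows=[
    [[70, 0, 0, 0.2, 0], [70, 0, 0, 0.4, 0], [70, 0, 0, 0.5, 0], [70, 0, 0, 0.5, 0], [70, -0.05, 0.1, 0.4, 0.1], [70, -0.1, 0.2, 0.23, 0.2], [70, -0.1, 0.3, 0, 0.2], [70, -0.1, 0.4, 0, 0.2], [70, -0.1, 0.4, 0, 0.2], [70, -0.1, 0.4, 0, 0.05]],
  ],
)

```text
t: 6.6
eef_pos: [0.4903, -0.2398, 0.1761]
tool_rot: [-0.001, 0.752, 0.659, -0.0]
contact_force: [-0.9, -0.0, -4.7]
gripper_width: 0.904
grasp_force: 73.7
```

Emit:
arm_command(
  rows=[
    [[70, -0.1, 0.4, 0, 0], [70, -0.05, 0.3, 0, 0], [70, -0.02, 0.2, 0, 0], [70, 0, 0.1, 0, 0], [70, 0, 0.04, 0, 0], [70, 0, 0, 0, 0], [70, 0, 0, 0, 0], [70, 0, 0, 0, 0], [70, 0, 0, 0, 0], [70, 0, 0, 0, 0]],
  ],
)

```text
t: 7.85
eef_pos: [0.4816, -0.1798, 0.1773]
tool_rot: [0.0, 0.752, 0.659, 0.0]
contact_force: [0.1, 0.4, -5.2]
gripper_width: 0.903
grasp_force: 73.7
```

```bash
python3 - <<'E'
from h import *
o=get_obs();print(o["t"],np.round(o["eef_pos"],4),np.round(o["tool_rot"],4))
im,P=snap("wrist","w3");np.save("P3.npy",P,allow_pickle=True);s,_=snap("side","s3");t,_=snap("top","t3")
c=np.zeros((600,800,3),np.uint8);c[:360,:480]=cv2.resize(im,(480,360))
c[:300,480:]=cv2.resize(s[180:330,230:390],(320,300));c[362:600]=cv2.resize(t[185:270,210:496],(800,238))
cv2.imwrite("pics/c5.png",c)
print(proj("wrist",(.514,-.040,.128),P)*.75,proj("wrist",(.4855,-.036,.155),P)*.75,proj("wrist",(.543,-.044,.155),P)*.75)
E
```

```text
7.85 [ 0.4816 -0.1798  0.1773] [0.     0.7522 0.6589 0.    ]
[264.76629344 -36.43870976] [207.66093884 -59.40949852] [332.55590168 -58.51456823]
```

View pics/c5.png

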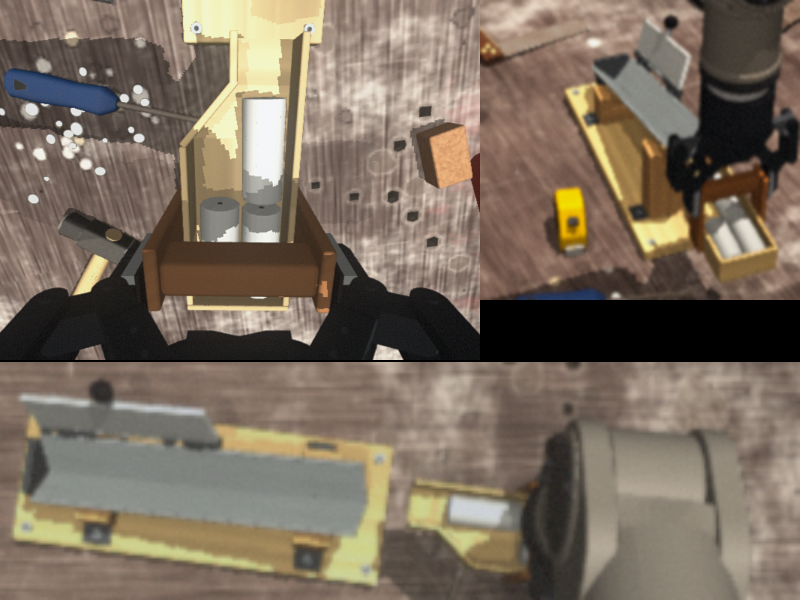

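```bash
python3 - <<'E'
from h import *
def edge(f,u0,u1,v0,v1):
    h=cv2.cvtColor(cv2.imread(f),cv2.COLOR_BGR2HSV);out=[]
    for u in range(u0,u1,3):
        col=h[v0:v1,u].astype(int);g=(col[:,1]<50)&(col[:,2]>70)
        # longest run
        best=(0,0);s=None
        for i,x in enumerate(list(g)+[False]):
            if x and s is None:s=i
            if not x and s is not None:
                if i-s>best[0]:best=(i-s,i)
                s=None
        out.append((u,v0+best[1]-.5,best[0]))
    return np.array(out)
T=edge("pics/t3.png",225,340,205,265);S=edge("pics/s3.png",292,340,195,270)
print(T.tolist());print(S.tolist())
np.savez("e.npz",T=T,S=S)
E
```

```text
[[225.0, 217.5, 13.0], [228.0, 235.5, 31.0], [231.0, 235.5, 31.0], [234.0, 236.5, 26.0], [237.0, 236.5, 32.0], [240.0, 236.5, 32.0], [243.0, 236.5, 32.0], [246.0, 237.5, 26.0], [249.0, 237.5, 26.0], [252.0, 238.5, 26.0], [255.0, 238.5, 26.0], [258.0, 238.5, 25.0], [261.0, 238.5, 25.0], [264.0, 239.5, 26.0], [267.0, 239.5, 26.0], [270.0, 239.5, 35.0], [273.0, 240.5, 26.0], [276.0, 240.5, 36.0], [279.0, 240.5, 25.0], [282.0, 241.5, 37.0], [285.0, 241.5, 26.0], [288.0, 241.5, 27.0], [291.0, 242.5, 26.0], [294.0, 242.5, 26.0], [297.0, 242.5, 26.0], [300.0, 243.5, 26.0], [303.0, 243.5, 26.0], [306.0, 243.5, 26.0], [309.0, 244.5, 27.0], [312.0, 244.5, 26.0], [315.0, 244.5, 26.0], [318.0, 245.5, 27.0], [321.0, 245.5, 26.0], [324.0, 245.5, 26.0], [327.0, 246.5, 27.0], [330.0, 246.5, 27.0], [333.0, 246.5, 27.0], [336.0, 246.5, 26.0], [339.0, 239.5, 19.0]]
[[292.0, 221.5, 6.0], [295.0, 223.5, 6.0], [298.0, 226.5, 10.0], [301.0, 230.5, 18.0], [304.0, 233.5, 25.0], [307.0, 236.5, 28.0], [310.0, 239.5, 28.0], [313.0, 243.5, 29.0], [316.0, 246.5, 29.0], [319.0, 249.5, 29.0], [322.0, 252.5, 30.0], [325.0, 221.5, 23.0], [328.0, 224.5, 23.0], [331.0, 223.5, 20.0], [334.0, 248.5, 14.0], [337.0, 246.5, 9.0]]
```

```bash
python3 - <<'E'
from h import *
d=np.load("e.npz");T=d["T"][1:-2];S=d["S"];S=S[(S[:,0]>=298)&(S[:,0]<=322)]
def plane(n,A):
    k=np.polyfit(A[:,0],A[:,1],1);c,a=ray(n,A[0,0],np.polyval(k,A[0,0]));_,b=ray(n,A[-1,0],np.polyval(k,A[-1,0]));m=np.cross(a,b);return m/np.linalg.norm(m),c,k
m1,c1,k1=plane("top",T);m2,c2,k2=plane("side",S)
D=np.cross(m1,m2);D/=np.linalg.norm(D);D*=-np.sign(D[1])
p0=np.linalg.lstsq(np.array([m1,m2]),np.array([m1@c1,m2@c2]),rcond=None)[0]
print("dir uphill",D,"slope",np.degrees(np.arcsin(D[2])),"yaw from -Y",np.degrees(np.arctan2(-D[0],-D[1])))
for y in(.25,.1,-.03,-.04): print(p0+D*(y-p0[1])/D[1])
u=337.5;c,a=ray("top",u,np.polyval(k1,u));print("hi near tip",tri([(c,a),(p0,D)]))
# far edge at high end: run start at u=333
print("far tip",onz("top",337.5,246.5-26.5+.3,.155))
E
```

```text
dir uphill [-0.13344842 -0.94625266  0.29461402] slope 17.134393577238676 yaw from -Y 8.027387741733898
[0.52315307 0.25       0.07049787]
[0.50199882 0.1        0.1172001 ]
[ 0.48366514 -0.03        0.15767536]
[ 0.48225486 -0.04        0.16078884]
hi near tip (array([ 0.48332942, -0.03238052,  0.15841653]), [np.float64(2.681161014404095e-16), np.float64(2.518129127262535e-16)])
far tip [ 0.54606242 -0.03365137  0.155     ]
```

Emit:
arm_command(
  rows=[
    [[70, 0.01, 0.05, 0.07, 0.05], [70, 0.02, 0.1, 0, 0.05], [70, 0.02, 0.12, 0, 0], [70, 0.02, 0.12, 0, 0], [70, 0.02, 0.1, 0, 0], [70, 0, 0.05, 0, 0], [70, 0, 0.03, 0, 0], [70, 0, 0.03, 0, 0], [70, 0, 0.03, 0, 0], [70, 0, 0.03, 0, 0]],
  ],
  newtons=25,
)

```text
t: 9.25
eef_pos: [0.4869, -0.1417, 0.1818]
tool_rot: [0.001, 0.75, 0.661, -0.001]
contact_force: [-0.9, -7.5, -1.7]
gripper_width: 0.906
grasp_force: 73.9
```

Emit:
arm_command(
  rows=[
    [[76.5, 0, 0, 0, 0], [76.5, 0, 0, 0, 0], [76.5, 0.01, 0.05, 0.05, 0], [76.5, 0.01, 0.05, 0.06, 0], [76.5, 0.01, 0.05, 0.06, 0], [76.5, 0, 0, 0, 0], [76.5, 0, 0, 0, 0], [76.5, 0, 0, 0, 0], [76.5, 0, 0, 0, 0], [76.5, 0, 0, 0, 0]],
  ],
  newtons=20,
)

```text
t: 10.5
eef_pos: [0.488, -0.1357, 0.1922]
tool_rot: [0.002, 0.751, 0.66, -0.002]
contact_force: [-3.0, -11.7, 0.7]
gripper_width: 0.902
grasp_force: 73.3
```

```bash
python3 - <<'E'
from h import *
o=get_obs();print(o["t"],np.round(o["eef_pos"],4),np.round(o["contact_force"],2),np.round(o["torque"],2),o["grasp_force"])
im,P=snap("wrist","w4");t,_=snap("top","t4");s,_=snap("side","s4")
# pixel heuristics: post tilt; compare with w3
c=np.zeros((480,800,3),np.uint8);c[:,:480]=cv2.resize(im,(480,360))[:,:].repeat(1,0)[:480] if 0 else np.vstack([cv2.resize(im,(480,360)),np.zeros((120,480,3),np.uint8)])
c[:480,480:]=cv2.resize(s[170:410,260:420],(320,480));cv2.imwrite("pics/c6.png",c)
E
```

```text
10.5 [ 0.488  -0.1357  0.1922] [ -3.01 -11.66   0.71] [-2.84  0.74 -0.06] 73.2850456237793
```

View pics/c6.png

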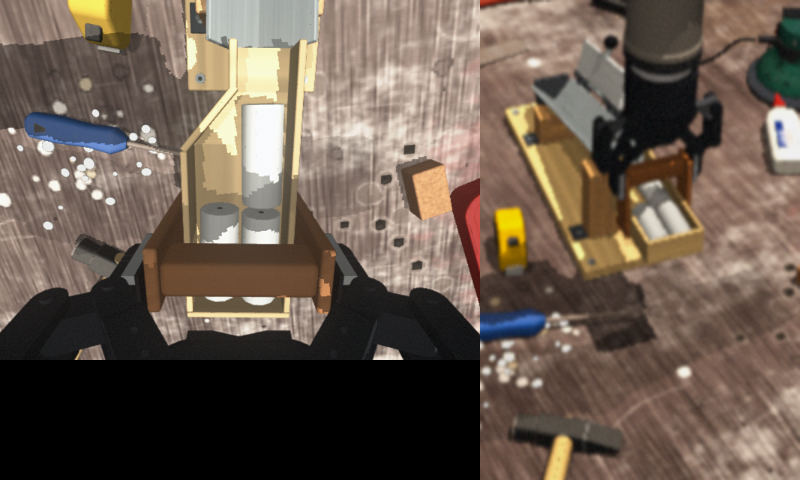

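Emit:
arm_command(
  rows=[
    [[76.5, 0.01, 0.06, 0.06, 0], [76.5, 0.01, 0.06, 0.06, 0], [76.5, 0.01, 0.06, 0.05, 0], [76.5, 0.01, 0.06, 0.05, 0], [76.5, 0.01, 0.06, 0.05, 0], [76.5, 0.01, 0.06, 0.05, 0], [76.5, 0.01, 0.06, 0.04, 0], [76.5, 0.01, 0.06, 0.04, 0], [76.5, 0.01, 0.06, 0.04, 0], [76.5, 0.01, 0.06, 0.04, 0]],
  ],
)

```text
t: 11.9
eef_pos: [0.4942, -0.0983, 0.2209]
tool_rot: [0.001, 0.751, 0.661, -0.002]
contact_force: [-2.6, -6.2, -0.1]
gripper_width: 0.903
grasp_force: 73.5
```

```bash
python3 - <<'E'
from h import *
o=get_obs();print(o["t"],np.round(o["eef_pos"],4),np.round(o["contact_force"],2),np.round(o["torque"],2),o["grasp_force"])
im,P=snap("wrist","w5");s,_=snap("side","s5")
for n,a in(("w5",im),("w4",cv2.imread("pics/w4.png"))):
    h=cv2.cvtColor(a,cv2.COLOR_BGR2HSV);m=cv2.inRange(h,(0,0,215),(180,25,255));m[:,:250]=0;m[:,400:]=0;m[:60]=0
    N,_,st,ce=cv2.connectedComponentsWithStats(m);i=np.argsort(-st[1:,4])[:5]+1;print(n,st[i].tolist())
E
```

```text
11.9 [ 0.4942 -0.0983  0.2209] [-2.62 -6.24 -0.08] [-1.79  0.77 -0.07] 73.49111080169678
w5 [[283, 60, 57, 83, 3901], [282, 300, 42, 37, 1166], [335, 302, 37, 35, 987], [291, 226, 19, 43, 664], [337, 211, 28, 35, 560]]
w4 [[329, 139, 50, 106, 4525], [333, 306, 38, 19, 610], [284, 301, 31, 23, 405], [329, 396, 35, 11, 296], [276, 396, 33, 6, 144]]
```

Emit:
arm_command(
  rows=[
    [[76.5, 0.01, 0.06, 0.03, 0], [76.5, 0.01, 0.06, 0.03, 0], [76.5, 0.01, 0.06, 0.03, 0], [76.5, 0.01, 0.06, 0.02, 0], [76.5, 0.01, 0.06, 0.02, 0], [76.5, 0.01, 0.06, 0.02, 0], [76.5, 0.01, 0.06, 0.01, 0], [76.5, 0.01, 0.06, 0.01, 0], [76.5, 0, 0, 0, 0], [76.5, 0, 0, 0, 0]],
  ],
)

```text
t: 13.25
eef_pos: [0.4982, -0.0692, 0.2312]
tool_rot: [0.001, 0.75, 0.661, -0.002]
contact_force: [-6.0, -7.6, 5.0]
gripper_width: 0.903
grasp_force: 75.5
```

```bash
python3 - <<'E'
from h import *
o=get_obs();print(o["t"],np.round(o["eef_pos"],4),np.round(o["contact_force"],2),np.round(o["torque"],2),o["grasp_force"])
im,P=snap("wrist","w6");s,_=snap("side","s6");t,_=snap("top","t6")
c=np.zeros((600,800,3),np.uint8);c[:360,:480]=cv2.resize(im,(480,360))
c[:360,480:]=cv2.resize(s[190:370,250:410],(320,360));c[362:600]=cv2.resize(t[185:270,210:496],(800,238))
cv2.imwrite("pics/c7.png",c)
E
```

```text
13.25 [ 0.4982 -0.0692  0.2312] [-5.97 -7.59  5.02] [-2.1   1.59 -0.03] 75.54403781890869
```

View pics/c7.png

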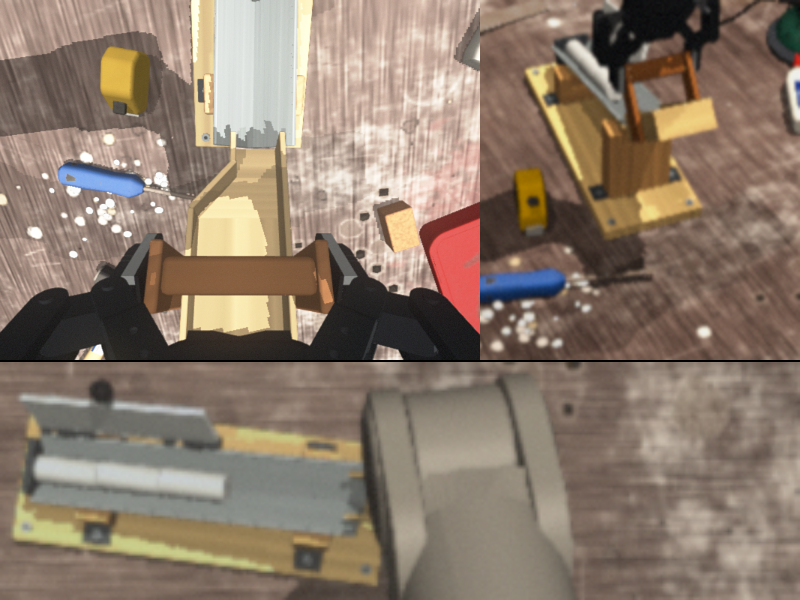

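Emit:
arm_command(
  rows=[
    [[70, 0, -0.2, 0.1, 0], [70, 0.03, -0.4, 0.1, 0], [70, 0.05, -0.6, 0, 0], [70, 0.1, -0.6, -0.2, 0], [70, 0.1, -0.6, -0.4, 0], [70, 0.1, -0.5, -0.5, 0], [70, 0.1, -0.4, -0.5, 0], [70, 0.05, -0.2, -0.3, 0], [70, 0, 0, -0.2, 0], [70, 0, 0, 0, 0]],
  ],
  newtons=60,
)

```text
t: 14.65
eef_pos: [0.5313, -0.2747, 0.1164]
tool_rot: [-0.001, 0.749, 0.662, 0.0]
contact_force: [-0.0, 0.4, -2.2]
gripper_width: 0.9
grasp_force: 74.6
```

Emit:
arm_command(
  rows=[
    [[70, 0, 0, -0.2, 0], [70, 0, 0, -0.17, 0], [70, -0.02, -0.14, -0.05, 0], [70, -0.02, -0.14, -0.05, 0], [70, -0.03, -0.23, -0.11, 0], [70, -0.03, -0.24, -0.16, 0], [70, -0.03, -0.19, -0.17, 0], [70, -0.01, -0.12, -0.13, 0], [70, 0, -0.06, -0.08, 0], [70, 0, 0, 0, 0]],
  ],
)

```text
t: 15.9
eef_pos: [0.5238, -0.3462, 0.0507]
tool_rot: [0.002, 0.75, 0.661, 0.0]
contact_force: [-0.1, -2.1, 3.4]
gripper_width: 0.898
grasp_force: 74.2
```

Emit:
arm_command(
  rows=[
    [[70, 0, -0.03, -0.04, 0], [70, 0, -0.02, -0.04, 0], [70, 0, 0, -0.03, 0], [70, 0, 0, -0.02, 0], [70, 0, 0, 0, 0], [78, 0, 0, 0, 0], [82, 0, 0, 0, 0], [85.4, 0, 0, 0, 0], [85.4, 0, 0, 0, 0], [85.4, 0, 0, 0, 0]],
  ],
)

```text
t: 17.15
eef_pos: [0.5228, -0.3463, 0.0415]
tool_rot: [-0.0, 0.75, 0.662, -0.0]
contact_force: [-0.6, -0.5, 0.2]
gripper_width: 0.999
grasp_force: 0.0
```

```bash
python3 - <<'E'
from h import *
im,P=snap("wrist","w7");h=cv2.cvtColor(im,cv2.COLOR_BGR2HSV);m=cv2.inRange(h,(3,110,40),(16,255,255));m[:,:150]=0;m[:,500:]=0;m[:150]=0
for r in range(300,440,15):
    x=np.where(m[r])[0]
    if len(x)>15: print(r,x.min(),x.max())
o=get_obs();print(o["eef_pos"],o["contact_force"],o["gripper_width"])
E
```

```text
300 223 420
315 215 428
330 207 437
345 198 446
360 192 453
375 193 451
390 195 450
405 198 447
420 199 445
435 202 441
[ 0.52289863 -0.34638722  0.04154251] [ 0.37920796  0.12347503 -0.62359777] 0.9974965804273072
```

Emit:
arm_command(
  rows=[
    [[85.4, 0, 0, 0.3, 0], [85.4, 0, 0, 0.6, 0], [85.4, 0, 0, 0.9, 0], [85.4, 0, 0, 0.9, 0], [0, 0, 0.3, 0.7, 0], [0, 0, 0.7, 0.2, 0], [0, 0, 0.9, 0, 0], [0, 0, 0.9, 0, 0], [0, 0, 0.7, 0, 0], [0, 0, 0.4, 0, 0]],
  ],
)

```text
t: 18.45
eef_pos: [0.523, -0.1096, 0.2593]
tool_rot: [0.001, 0.748, 0.663, 0.001]
contact_force: [-0.2, -0.3, 0.1]
gripper_width: 0.0
grasp_force: 0.0
```

Emit:
arm_command(
  rows=[
    [[0, 0, 0.4, 0, 0], [0, 0, 0.3, 0, 0], [0, 0, 0.2, 0, 0], [0, 0, 0, 0, 0], [0, 0, 0, 0, 0], [0, 0, 0, 0, 0], [0, 0, 0, 0, 0], [0, 0, 0, 0, 0], [0, 0, 0, 0, 0], [0, 0, 0, 0, 0]],
  ],
)

```text
t: 19.7
eef_pos: [0.523, -0.0585, 0.2577]
tool_rot: [0.0, 0.75, 0.662, 0.0]
contact_force: [-0.8, 0.3, -0.3]
gripper_width: 0.002
grasp_force: 0.0
```

```bash
python3 - <<'E'
from h import *
o=get_obs();print(o["t"],np.round(o["eef_pos"],4),np.round(o["tool_rot"],4))
im,P=snap("wrist","w8");s,_=snap("side","s8");t,_=snap("top","t8");np.save("P8.npy",P,allow_pickle=True)
c=np.zeros((600,800,3),np.uint8);c[:360,:480]=cv2.resize(im,(480,360))
c[:360,480:]=cv2.resize(s[150:310,250:392],(320,360));c[362:600]=cv2.resize(t[185:270,210:496],(800,238))
cv2.imwrite("pics/c8.png",c)
E
```

```text
19.7 [ 0.523  -0.0585  0.2577] [0.     0.7496 0.6619 0.    ]
```

View pics/c8.png

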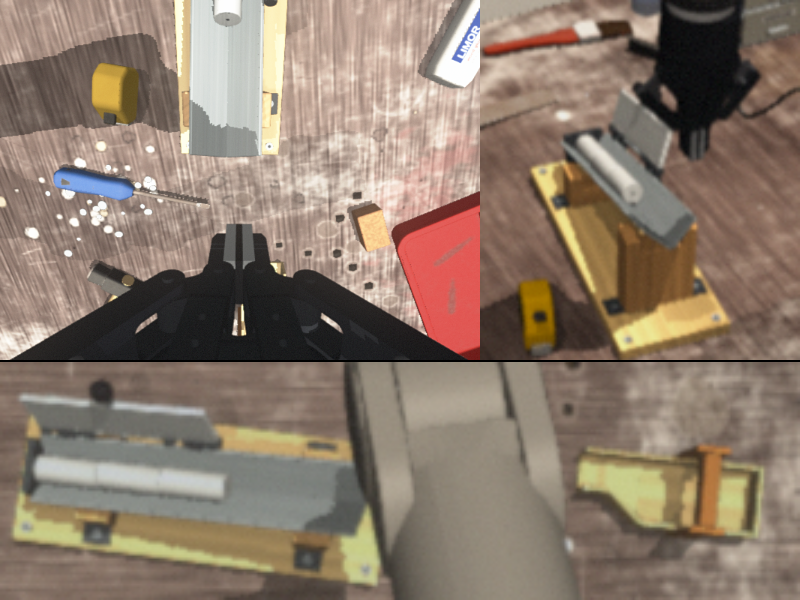

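```bash
python3 - <<'E'
from h import *
P=np.load("P8.npy",allow_pickle=True).item()
im=cv2.imread("pics/w8.png");h=cv2.cvtColor(im,cv2.COLOR_BGR2HSV)
print("pred face centre",proj("wrist",(.5287,.0747,.1116),P),"top pred",proj("top",(.5287,.0747,.1116)),"stop top",proj("top",(.512+.287*.139,-.044+.287*.99,.130-.0882)), "top hi",proj("top",(.512,-.044,.130)))
t=cv2.imread("pics/t8.png");h=cv2.cvtColor(t,cv2.COLOR_BGR2HSV);g=cv2.cvtColor(t,cv2.COLOR_BGR2GRAY)
m=((g>150)&(h[:,:,1]<40)).astype(np.uint8);m[:210]=0;m[245:]=0;m[:,:215]=0;m[:,310:]=0
N,_,st,ce=cv2.connectedComponentsWithStats(m);i=np.argsort(-st[1:,4])[:4]+1;print(st[i].tolist())
b=st[i[0]];print(g[[222,223,224,225,226,227,228,229],:][:,218:296:1].max(0).tolist())
E
```

```text
pred face centre [303.02011055  26.2516612 ] top pred [291.69412231 230.02760937] stop top [227.64354582 224.22669484] top hi [341.622311   235.68570367]
[[222, 219, 69, 14, 547], [218, 242, 3, 3, 6], [309, 218, 1, 1, 1]]
[125, 90, 81, 104, 160, 197, 203, 204, 203, 204, 204, 204, 203, 203, 207, 204, 204, 204, 204, 205, 203, 205, 203, 204, 203, 194, 189, 202, 204, 203, 203, 205, 205, 204, 205, 205, 204, 203, 203, 205, 204, 205, 204, 204, 203, 203, 203, 202, 201, 202, 202, 205, 204, 204, 205, 205, 203, 205, 203, 204, 206, 205, 203, 204, 205, 202, 201, 202, 205, 204, 203, 184, 156, 132, 126, 128, 130, 131]
```

Emit:
arm_command(
  rows=[
    [[0, 0, 0.2, 0, 0], [0, 0, 0.4, -0.1, 0], [0, 0, 0.4, -0.3, 0], [0, 0, 0.4, -0.5, 0], [0, 0, 0.2, -0.5, 0], [0, 0, 0, -0.4, 0], [0, 0, 0, -0.3, 0], [0, 0, 0, -0.15, 0], [0, 0, 0, 0, 0], [0, 0, 0, 0, 0]],
  ],
)

```text
t: 21.1
eef_pos: [0.5236, 0.0375, 0.1235]
tool_rot: [0.0, 0.75, 0.662, 0.001]
contact_force: [-0.1, 0.0, 0.9]
gripper_width: 0.001
grasp_force: 0.0
```

Emit:
arm_command(
  rows=[
    [[0, 0.01, 0.08, -0.03, 0], [0, 0.01, 0.08, -0.03, 0], [0, 0.01, 0.08, -0.03, 0], [0, 0.01, 0.08, -0.03, 0], [0, 0.01, 0.04, -0.01, 0], [0, 0, 0.04, -0.01, 0], [0, 0, 0.03, -0.01, 0], [0, 0, 0.03, -0.01, 0], [0, 0, 0.02, 0, 0], [0, 0, 0, 0, 0]],
  ],
)

```text
t: 22.35
eef_pos: [0.526, 0.0664, 0.1132]
tool_rot: [0.0, 0.75, 0.662, 0.0]
contact_force: [-0.3, 0.8, -0.4]
gripper_width: -0.0
grasp_force: 0.0
```

No contact yet; creep on.

Emit:
arm_command(
  rows=[
    [[0, 0, 0.03, -0.01, 0], [0, 0, 0.03, -0.01, 0], [0, 0, 0.03, -0.01, 0], [0, 0, 0.03, -0.01, 0], [0, 0, 0.02, 0, 0], [0, 0, 0.02, 0, 0], [0, 0, 0, 0, 0], [0, 0, 0, 0, 0], [0, 0, 0, 0, 0], [0, 0, 0, 0, 0]],
  ],
)

```text
t: 23.6
eef_pos: [0.5262, 0.0675, 0.1114]
tool_rot: [0.003, 0.752, 0.659, -0.004]
contact_force: [-3.1, -20.2, 15.5]
gripper_width: 0.001
grasp_force: 12.2
```

Emit:
arm_command(
  rows=[
    [[0, 0, -0.15, 0.1, 0], [0, 0, 0, 0.4, 0], [0, 0, 0, 0.6, 0], [0, 0.1, 0, 0.6, 0], [0, 0.4, 0.3, 0.2, 0], [0, 0.5, 0.4, 0, 0], [0, 0.5, 0.5, 0, 0], [0, 0.4, 0.5, 0, 0], [0, 0.1, 0.3, 0, 0], [0, 0, 0, 0, 0]],
  ],
)

```text
t: 24.85
eef_pos: [0.6451, 0.1889, 0.2244]
tool_rot: [-0.001, 0.749, 0.663, -0.0]
contact_force: [-0.4, -0.3, -0.2]
gripper_width: 0.003
grasp_force: 0.0
```

```bash
python3 - <<'E'
from h import *
o=get_obs();print(o["t"],np.round(o["eef_pos"],4))
im,P=snap("wrist","w9");s,_=snap("side","s9");t,_=snap("top","t9")
K=(.6083,.1743,.162)
for n,a in(("side",s),("top",t)):
    p=proj(n,K);u,v=p.astype(int);g=a.max(2);m=np.zeros_like(g);y0,x0=v-14,u-14;m[y0:v+15,x0:u+15]=(g[y0:v+15,x0:u+15]<60)
    N,_,st,ce=cv2.connectedComponentsWithStats(m);i=np.argsort(-st[1:,4])[:3]+1;print(n,p,st[i].tolist(),ce[i].tolist())
E
```

```text
24.85 [0.6451 0.1889 0.2244]
side [324.93262495 190.85874406] [[327, 176, 12, 7, 40], [322, 188, 7, 7, 32]] [[334.45, 178.025], [324.84375, 190.96875]]
top [247.16567899 194.37648716] [] []
```

Emit:
arm_command(
  rows=[
    [[0, 0, -0.15, -0.3, 0], [0, 0, 0, -0.5, 0], [0, 0, 0, -0.3, 0], [0, 0, 0, -0.1, 0], [0, -0.15, 0, 0, 0], [0, -0.15, 0, 0, 0], [0, -0.15, 0, 0, 0], [0, -0.15, 0, 0, 0], [0, -0.15, 0, 0, 0], [0, -0.15, 0, 0, 0]],
  ],
)

```text
t: 26.25
eef_pos: [0.5912, 0.178, 0.1527]
tool_rot: [-0.0, 0.75, 0.662, -0.0]
contact_force: [0.9, 1.1, 0.1]
gripper_width: 0.003
grasp_force: 0.6
```

Emit:
arm_command(
  rows=[
    [[0, -0.15, 0, 0, 0], [0, -0.15, 0, 0, 0], [0, -0.15, 0, 0, 0], [0, -0.15, 0, -0.05, 0], [0, -0.15, 0, -0.05, 0], [0, -0.1, 0, -0.05, 0], [0, 0, 0, 0, 0], [0, 0, 0, 0, 0], [0, 0, 0, 0, 0], [0, 0, 0, 0, 0]],
  ],
)

```text
t: 27.5
eef_pos: [0.5411, 0.1779, 0.1437]
tool_rot: [-0.0, 0.75, 0.662, 0.0]
contact_force: [-0.0, 0.1, 0.1]
gripper_width: -0.002
grasp_force: 0.0
```

```bash
python3 - <<'E'
from h import *
o=get_obs();print(o["t"],np.round(o["eef_pos"],4))
s,_=snap("side","s10");t,_=snap("top","t10")
def kn(f):
    yt=36-70*np.cos(f);zt=34.7+70*np.sin(f);return np.array([.5399+.00099*yt+.000041*zt,.1548-.000139*yt+.000291*zt,.0683+.000956*zt])
for f in(1,.8,.6,.4): print(f,kn(f),proj("side",kn(f)))
g=s.max(2);m=(g<60).astype(np.uint8);m[:170]=0;m[260:]=0;m[:,:270]=0;m[:,360:]=0
N,_,st,ce=cv2.connectedComponentsWithStats(m)
for i in range(1,N):
    if st[i,4]>10: print(st[i],ce[i].round(1))
E
```

```text
27.5 [0.5411 0.1779 0.1437]
1 [0.54193477 0.18229161 0.15778444] [301.20453337 197.16705777]
0.8 [0.53073974 0.1812852  0.14947867] [297.5719044  201.07989365]
0.6 [0.52138747 0.17942598 0.13925907] [294.72312086 205.56482724]
0.4 [0.5142508  0.17678808 0.12753308] [292.77593889 210.43016286]
[280 170  65  47 991] [305.8 183.2]
[337 173   7   6  21] [340.2 175.2]
[288 217   5   5  14] [289.4 219.6]
[318 224  13   5  24] [324.7 226.1]
[282 237   7   6  28] [285.2 239.3]
```

Emit:
arm_command(
  rows=[
    [[0, 0.1, 0, 0.2, 0], [0, 0, 0, 0.5, 0], [0, 0, 0, 0.7, 0], [0, 0, 0, 0.6, 0], [0, 0, 0, 0.2, 0], [0, 0, 0, 0, 0], [0, 0, 0, 0, 0], [0, 0, 0, 0, 0], [0, 0, 0, 0, 0], [0, 0, 0, 0, 0]],
  ],
)

```text
t: 28.85
eef_pos: [0.5469, 0.1779, 0.2754]
tool_rot: [-0.0, 0.75, 0.662, -0.0]
contact_force: [-0.3, 0.0, -0.1]
gripper_width: -0.003
grasp_force: 0.0
```

```bash
cat > k.py <<'E'
from h import *
import sys
o=get_obs();print(o["t"],np.round(o["eef_pos"],4))
tag=sys.argv[1]
s,_=snap("side","s"+tag);w,P=snap("wrist","w"+tag);t,_=snap("top","t"+tag)
def kn(f):
    yt=36-70*np.cos(f);zt=34.7+70*np.sin(f);return np.array([.5399+.00099*yt+.000041*zt,.1548-.000139*yt+.000291*zt,.0683+.000956*zt])
for f in(.8,.4,.2,.1,0): print(f,proj("side",kn(f)).round(1),proj("wrist",kn(f),P).round(1),proj("top",kn(f)).round(1))
def dark(a,x0,x1,y0,y1,mn,T=60):
    m=(a.max(2)<T).astype(np.uint8);k=np.zeros_like(m);k[y0:y1,x0:x1]=m[y0:y1,x0:x1]
    N,_,st,ce=cv2.connectedComponentsWithStats(k)
    for i in range(1,N):
        if st[i,4]>mn: print(st[i],ce[i].round(1))
print("side");dark(s,270,360,180,260,10);print("wrist");dark(w,0,640,0,330,60);print("top");dark(t,215,310,190,250,5)
E
python3 k.py 11
```

```text
28.85 [0.5469 0.1779 0.2754]
0.8 [297.6 201.1] [296.3 227.1] [245.  228.4]
0.4 [292.8 210.4] [277.5 227.2] [248.2 236.1]
0.2 [291.8 215.5] [274.1 227.3] [250.3 238.4]
0.1 [291.7 218. ] [273.7 227.4] [251.5 239.2]
0 [291.8 220.5] [274.2 227.5] [252.6 239.6]
side
[335 180  10   6  35] [340.2 181.9]
[288 203  16  14  82] [295.6 208.8]
[288 218   5   4  12] [289.5 219.8]
[315 222  16   8  34] [323.2 226.1]
[272 232   4   6  13] [273.4 234.5]
[282 237   7   4  22] [285.3 238.6]
wrist
[569  57  71 154 911] [607.5 135.8]
[620 133  20  54 243] [627.3 160.3]
[314 299   9  31 226] [318.2 315.7]
[282 312  18  18 280] [291.2 321. ]
[338 312  18  18 274] [345.6 321.2]
top
```

```bash
python3 - <<'E'
import cv2,numpy as np
w=cv2.imread("pics/w11.png").max(2)[195:262:4,240:340:4];print(w)
s=cv2.imread("pics/s11.png").max(2)[194:226:2,280:312:2];print(s)
E
```

```text
[[184 169 167 160 248 247 248 247 174 186 136 126 206 202 183 128 156 179
  195 245 248 248 248 249 248]
 [171 175 162 110 249 248 249 202 171 182 135 126 128 126 123 127 156 167
  251 246 247 248 248 249 248]
 [167 183 165 158 248 250 248 242 201 207 136 126 126 127 125 110 127 158
  251 247 247 249 248 248 248]
 [163 184 163 177 249 250 249 198 200 213 138 126 149 130 130 114 128 160
  251 246 248 249 248 248 248]
 [171 182 158 166 249 250 249 208 200 213 138 199 206 200 124 109 129 174
  250 246 248 248 248 249 248]
 [171 182 163 169 250 250 249 193 199 213  67  57  61  60 137 112 133 183
  250 247 249 188 188 240 247]
 [157 170 153 160 250 250 249 203 200  75  66  72  71  68  63 124 133 190
  250 248 195 186 217 212 237]
 [143 167 164 159 250 250 250 189 202  60  69  70  73  71  69  97 166 167
  172 235 139 218  65  74 191]
 [143 165 169 152 250 249 250 201 201  69  71  73  84  73  70 113 222 205
  204 198 145 197  71  65 196]
 [141 157 167 149 250 250 250 189 198  66  68  72  74  68  69 129 156 156
  239 238 146 203 102 134 205]
 [147 149 165 150 249 249 249 191 198 211  60  70 
[... 1058 characters left out ...]
  26  64 148 170 175 148 139]
 [135 139 150 155 145 144 149  49  11  14  91 178 197 169 171 110]
 [120 128 143 142 135 121  98  44  22  16  64 113 160 132 139 131]
 [110 119 131 118  69  53  31  70  97  65  34  31 109 158 170 130]
 [131 123 125 131  49  46  52 120 133 120  69  41  61 118 189 199]
 [141 145 135 136 115  51  65 119 130 132 115  73  62  64 121 189]
 [122 137 143 130  91  77  53  95 114 128 133 126  81  60  65 120]
 [127 126 138 128  50  80  78  66 100 116 131 126 108  73  62  65]
 [138 127 120 128  59  36  74 101  74  97  95  91 105 114  71  60]
 [167 181 183 197 122  85  73 120 113  74  78  98 131 131 116  75]
 [235 211 168 138 171 142 114 104 127 128  72 100 119 132 140 124]]
```

```bash
python3 - <<'E'
from h import *
print(tri([ray("side",297.3,205.3),ray("wrist",286,228)]),get_obs()["eef_pos"])
E
```

```text
(array([0.52483688, 0.17760919, 0.14009403]), [np.float64(0.002859942459044086), np.float64(0.0028599424590440587)]) [0.54696556 0.17789388 0.27562604]
```

Emit:
arm_command(
  rows=[
    [[0, -0.26, 0, -0.2, 0], [0, -0.2, 0, -0.6, 0], [0, 0, 0, -0.7, 0], [0, 0, 0, -0.4, 0], [0, 0, 0, -0.15, 0], [0, -0.03, -0.02, -0.1, 0], [0, -0.03, -0.02, -0.1, 0], [0, -0.03, -0.02, -0.1, 0], [0, -0.03, -0.02, -0.1, 0], [0, -0.02, -0.02, -0.1, 0]],
  ],
)

```text
t: 30.25
eef_pos: [0.5109, 0.1718, 0.1224]
tool_rot: [0.0, 0.75, 0.662, 0.0]
contact_force: [-0.5, -0.8, 0.9]
gripper_width: -0.0
grasp_force: 0.3
```

Emit:
arm_command(
  rows=[
    [[0, -0.02, -0.02, -0.08, 0], [0, -0.02, -0.02, -0.05, 0], [0, 0, 0, -0.03, 0], [0, 0, 0, -0.03, 0], [0, 0, 0, 0, 0], [0, 0, 0, 0, 0], [0, 0, 0, 0, 0], [0, 0, 0, 0, 0], [0, 0, 0, 0, 0], [0, 0, 0, 0, 0]],
  ],
)

```text
t: 31.5
eef_pos: [0.5086, 0.1695, 0.1113]
tool_rot: [-0.0, 0.75, 0.662, 0.0]
contact_force: [0.0, 0.3, 0.2]
gripper_width: 0.001
grasp_force: 0.0
```

Emit:
arm_command(
  rows=[
    [[0, 0, 0, -0.03, 0], [0, 0, 0, -0.03, 0], [0, 0, 0, -0.03, 0], [0, 0, 0, -0.03, 0], [0, 0, 0, 0, 0], [0, 0, 0, 0, 0], [0, 0, 0, 0, 0], [0, 0, 0, 0, 0], [0, 0, 0, 0, 0], [0, 0, 0, 0, 0]],
  ],
)

```text
t: 32.75
eef_pos: [0.509, 0.1696, 0.1083]
tool_rot: [0.002, 0.75, 0.662, 0.0]
contact_force: [-13.4, -7.0, 43.5]
gripper_width: 0.001
grasp_force: 21.5
```

Emit:
arm_command(
  rows=[
    [[0, 0, 0, 0.1, 0], [0, 0, 0, 0.4, 0], [0, 0, 0, 0.7, 0], [0, 0, 0, 0.7, 0], [0, 0, 0, 0.6, 0], [0, 0, -0.4, 0.3, 0], [0, 0, -0.5, 0, 0], [0, 0, -0.4, 0, 0], [0, 0, -0.2, 0, 0], [0, 0, 0, 0, 0]],
  ],
)

```text
t: 34.0
eef_pos: [0.5085, 0.0791, 0.2719]
tool_rot: [-0.0, 0.75, 0.661, -0.0]
contact_force: [0.2, -0.1, 0.6]
gripper_width: -0.005
grasp_force: 0.0
```

```bash
python3 k.py 12; python3 - <<'E'
import cv2,numpy as np
a=cv2.imread("pics/s12.png").max(2)[206:232:2,276:312:2];print(a)
t0=cv2.imread("pics/t9.png").astype(int);
for f in("t0",):pass
a=cv2.imread("pics/top0.png").astype(int);b=cv2.imread("pics/t12.png").astype(int)
for n,(u,v) in dict(tape=(313,290),cork=(398,166),square=(150,250),driver=(360,305),cup=(190,308)).items():
    print(n,np.abs(a-b)[v-15:v+15,u-15:u+15].mean().round(1))
E
```

```text
34.0 [0.5085 0.0791 0.2719]
0.8 [297.6 201.1] [334.8  72.1] [245.  228.4]
0.4 [292.8 210.4] [310.3  85.4] [248.2 236.1]
0.2 [291.8 215.5] [304.8  92.3] [250.3 238.4]
0.1 [291.7 218. ] [303.7  95.7] [251.5 239.2]
0 [291.8 220.5] [303.5  98.9] [252.6 239.6]
side
[305 180   4   5  15] [306.8 181.5]
[335 180  10   6  36] [340.3 181.9]
[288 210   5   6  18] [290.2 212.4]
[288 217  10   8  45] [292.7 220.5]
[284 237   5   5  16] [286.6 239.2]
wrist
[347   8   9  10  76] [351.   12.6]
[292  85  23  27 479] [303.2  97.8]
[314 299  10  31 282] [318.5 314.8]
[281 311  20  19 305] [291.2 321. ]
[337 311  20  19 300] [345.6 321. ]
top
[[134 129 136 140 150 157 144 143 153 173 166 146 155 180 200 201 118  82]
 [119 115 120 129 138 139 133 120 152 185 164 127 168 230 232 233 223 116]
 [128 121 112 119 131 117  67  57 138 230 156 140 124 223 231 230 231 220]
 [131 127 129 121 122 131  49  42  53 148 220 225 220 229 230 232 230 231]
 [140 125 143 146 133 129 124  52  60  89 150 230 230 229 208 205 226 231]
 [144 129 120 138 140 128 119 132  60  82  81 148 227 197 124 108 179 232]
 [139 138 128 127 133 123  47 104  42  32  74 149 190 199 171 179 222 231]
 [130 139 138 129 122 130  55  13  24  25  46 152 136 162 234 233 232 231]
 [136 143 168 177 184 204 156  60  10  21  27  62  85  90 170 233 235 219]
 [210 211 235 211 167 151 221 130  80  54  99 102  77  89  86 169 231 149]
 [198 162 234 193 155 134 182 170 135 115 102 124 121  77  96  88 173 226]
 [237 232 238 184 160 141 109 212 137 128  99  97 116  96  72  89  90 182]
 [238 237 237 228 158 145  79 128 108 107  94  87  85  88  65  81  93  96]]
tape 41.5
cork 1.8
square 1.7
driver 12.5
cup 1.9
```

```bash
python3 -c "
from station import job
print(job.hand_in())"
```

```text
the job is handed in; nothing more can be done
None
```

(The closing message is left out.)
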